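# Bring the button-painting turntable to its index pin

### The job

There are two button-painting turntables on the cutting mat. Turn the wheel of the larger one by its upright bar handle until the arrow on the wheel points straight at the upright pin on its foot, then let go. Leave the smaller turntable's wheel as it is.

Things in the scene. Friction and masses are not known exactly. Their poses are not given: they have to be found in the camera images.
- big_grip (a point): Grip point on the larger turntable's upright turning axis, 57 mm above the table: 18 mm below the top of its dark wooden bar handle (64 mm long, 14 mm thick, 50 mm tall), which stands in the middle of the wheel. Turns with the wheel: x runs along the bar towards the arrow's tip, z up. Friction is light (0.06 N m); the wheel stays where it is left.
- big_arrow (a point): Tip of the flat dark steel arrow on the larger plywood wheel (160 mm across, top 25 mm above the table, five clay buttons near the rim, tops at 30 mm). It runs outwards from one end of the bar, in line with it; the tip is 77 mm from the axis. At the start it stands 30 to 75 degrees anticlockwise of the pin, seen from above; the wheel turns either way.
- big_pin (a point): Centre of the top of the upright black plastic pin on the larger turntable's fixed round aluminium foot (220 mm across, 12 mm thick, on a 3 mm mat). The pin is 14 mm thick, 97 mm from the turning axis, just outside the wheel; its top is 55 mm above the table.
- small_arrow (a point): The tip of the arrow on the smaller turntable's wheel, 42 mm from its turning axis. The smaller turntable is of the same build: foot 150 mm across, wheel 90 mm across with four buttons, bar handle 36 mm long, 12 mm thick, top 75 mm above the table, its own thinner pin. It is to be left alone.

How it is judged (in metres and radians):
At the end, for the whole second after the job is handed in: The larger wheel's arrow points at its pin to within about 12 degrees (arrow tip within 27 mm of the pin's axis, seen from above; 20 mm when it points straight at it) (horizontal distance between big_arrow and big_pin below 0.027 m); the robot touches nothing.
It fails at once if the smaller turntable's wheel is turned by more than about 11 degrees (distance of small_arrow from where it was at the start of the episode above 0.008 m).
It also fails if it takes over 32 s, if anything falls off the work surface, if the arm or the gripper's body presses on something with over 40 N, if the wrist force passes 120 N, or if a joint passes its speed limit or range.

### The arm

A 6-joint arm with a two-finger parallel gripper is mounted at the origin on the work surface. World frame = base frame: x ahead of the robot, y to its left, z up, the work surface at z = 0. Lengths are in m, angles in degrees, forces in N, time in s.
With the tool pointing down it reaches from about 0.25 to 0.775 m from the base axis. Payload 4 kg.
Tool frame: the origin (TCP) lies at the very end of the fingers, on their centre line; the grasp point (between the pads) lies 19 mm behind it; z points along the fingers, y is the line along which they close (so a half turn about z gives the same grasp; the last joint's range is limited). The gripper opens to 85 mm and grips with 20 to 120 N. Pads are 22 mm wide; open, the fingers measure 114 mm over their backs; the gripper's body (76 mm by 85 mm) begins 54 mm behind the grasp point. The pads swing forward as they close: fully open they stand 13 mm farther back than shut.
Start: joints at [-79.418, 4.996, 78.535, -0, 96.463, -5.907], TCP at [0.156, -0.527, 0.231] pointing down, gripper open.
Joint ranges: [-177.83, 177.83], [-43.37, 116.18], [15.69, 146.23], [-61.86, 241.86], [9.47, 152.12], [-147.06, 147.06]. Speed limits (degrees/s): [159.86, 159.86, 180, 180, 180, 180].

### API

Orientations are given as [roll, pitch, yaw] about the fixed x, y, z axes, in that order (R = Rz(yaw) Ry(pitch) Rx(roll)).
In Python, from bench import bot, viewer, job_done, spotter gives the robot as it stands.
- The arm moves only by the shell command python3 -m pendant 'ROWS' [OPENING] [FORCE]. ROWS is JSON, a list that holds one entry, the list of rows, each a list of 4 numbers: the shift along the tool's x, y, z in cm, then the turn about the tool's z in rad. In form: [[[tx, ty, tz, turn], ...]]. A call has exactly 5 rows; each row shifts and turns the commanded pose from where the row before left it, along the tool's axes as they then stand; what a row does not reach is not made up. A row lasts 1/8 s, in which the tool goes at most 62.5 mm and 10.7 degrees, less where a joint would pass 70% of its speed; a pose out of reach is approached as far as the arm can. A call with a gripper value outside its range is refused whole. OPENING is the opening, from -1 (shut) to 1 (fully open), set as the call begins (- or left out, the last holds). The fingers move at their own pace and stop on an object; FORCE is the grip in N (left out, the last holds). Time passes only in rows, so rows that do not move let the fingers close, or fill a call up. It gives the time, the measured TCP pose, the force, the opening and the grip force at its end, in the units of the state.
- bot.state(): the state, without advancing time (a new reading comes with each control period).
- viewer.camera(name): name is "scene" or "top"; returns a dict with "pixels" (384x512x3 uint8, blue, green, red), "mtx" (3x3 intrinsics, pixels), "world_to_cam" (4x4, takes a point from world to camera coordinates). Camera axes: x right, y down, z forward; pixel columns grow to the right and rows downward; lengths in m; the calibration is good to about 2 mm. A picture is of the moment at which its call begins. There is no depth.
- job_done(): hands the job in; it is judged then, once.
Trained networks look in a picture, given as the dict that the camera call returned (one of the last four; its "shot" number tells which), for a name from the list of things; names that differ only in an ending like _2 or _b are one class to them, and where a whole thing is asked for, a point or a joint stands for the part that bears it (a point fixed in the world has none). Each returns a list of dicts, best first, with "p" (0 to 1); they miss things now and then, are a little off and sometimes report something else, mostly with a low value. They report only what shows in the picture. A call takes as long as a camera call.
- spotter.search_frame(name, picture): "rect" ([left, top, right, bottom] in pixels, round what is visible of it).
The state is a dict: "t": time; "q": joint angles; "dq": joint speeds; "joint_efforts": joint torques, N m; "ee_pos": TCP position; "eef_rot": TCP orientation; "ft_force": force on the tool from outside, world axes, zero at the start; "wrist_torque": the same for the moment, N m; "opening": finger opening in m; "gripper_force": force on a finger pad.
Only numpy, scipy, OpenCV 4.12 (cv2) and the standard library are available. Lean on these libraries where they do the work, as an engineer would, in place of code of your own. Each camera call takes 0.05 s, during which the arm holds its last target. There are 200 camera calls.

## Working session

There is one attempt and no reset: what is moved stays moved. The work goes in short steps, Python scripts to look and compute and a shell command to move; the robot and the scene stay as the last step left them, time stands still between calls to the robot, and variables do not carry over. Pictures are saved under pics/ and viewed, at most 10 in all, crops included, and the job is handed in when it is done.

```bash
mkdir -p pics
cat > h.py <<'E'
import numpy as np, cv2
from bench import bot, viewer, job_done, spotter
def ray(c,u,v,z):
    K=np.array(c["mtx"]);T=np.array(c["world_to_cam"]);R,t=T[:3,:3],T[:3,3]
    d=R.T@np.linalg.inv(K)@np.array([u,v,1.]);o=-R.T@t
    return o+d*(z-o[2])/d[2]
def proj(c,p):
    K=np.array(c["mtx"]);T=np.array(c["world_to_cam"]);q=K@(T[:3,:3]@np.array(p)+T[:3,3]);return q[:2]/q[2]
E
python3 - <<'E'
from h import *
s=bot.state();print(s["t"],s["ee_pos"],s["eef_rot"],s["opening"])
for n in("top","scene"):
    c=viewer.camera(n);cv2.imwrite(f"pics/{n}0.png",cv2.resize(c["pixels"],(800,600),interpolation=cv2.INTER_CUBIC))
    for k,z in(("big_grip",.05),("big_arrow",.025),("big_pin",.055),("small_arrow",.025)):
        for d in spotter.search_frame(k,c)[:2]:
            r=d["rect"];u,v=(r[0]+r[2])/2,(r[1]+r[3])/2
            print(n,k,np.round(r,1),round(d["p"],2),ray(c,u,v,z).round(3))
E
```

```text
0.0 [ 0.15601039 -0.52688911  0.23012587] [-1.79872944e+02 -1.35090189e-02  1.64907043e+01] 0.08532247084841876
top big_grip [127.8 173.3 192.2 238. ] 0.61 [0.515 0.214 0.05 ]
top big_arrow [129.5 171.8 192.8 235.8] 0.66 [0.52  0.217 0.025]
top big_pin [119.4 159.9 204.1 247.6] 0.84 [0.52  0.209 0.055]
top small_arrow [326.2 154.1 363.2 192.3] 0.57 [ 0.61  -0.236  0.025]
scene big_grip [308.2 151.5 387.6 208.7] 0.74 [0.548 0.198 0.05 ]
scene big_arrow [308.7 155.  386.7 208.5] 0.97 [0.522 0.219 0.025]
scene big_pin [293.4 148.  400.2 225.6] 0.83 [0.573 0.178 0.055]
scene small_arrow [ 97.1 241.7 156.  296.1] 0.87 [ 0.609 -0.238  0.025]
```

Run:
```python
from h import *
c=viewer.camera("top");p=c["pixels"]
cv2.imwrite("pics/topc.png",cv2.resize(p[145:260,105:220],(800,600) and (600,600),interpolation=cv2.INTER_CUBIC))
print(ray(c,161,204,.025))
```

```text
[0.51999159 0.21713478 0.025     ]
```

View pics/topc.png

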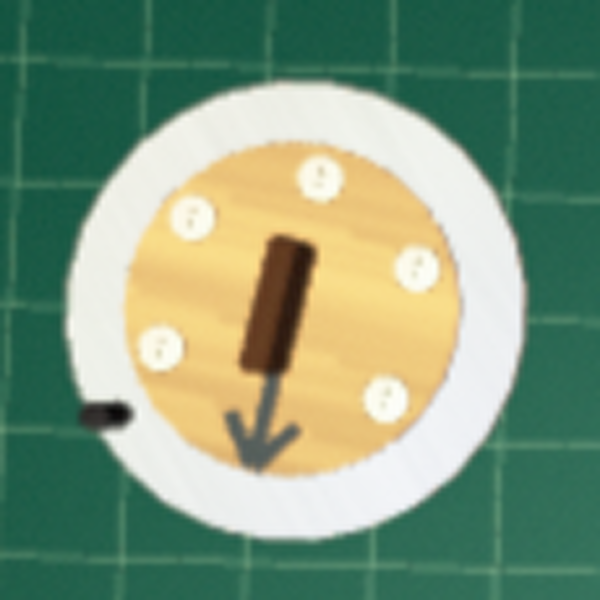

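View pics/scene0.png

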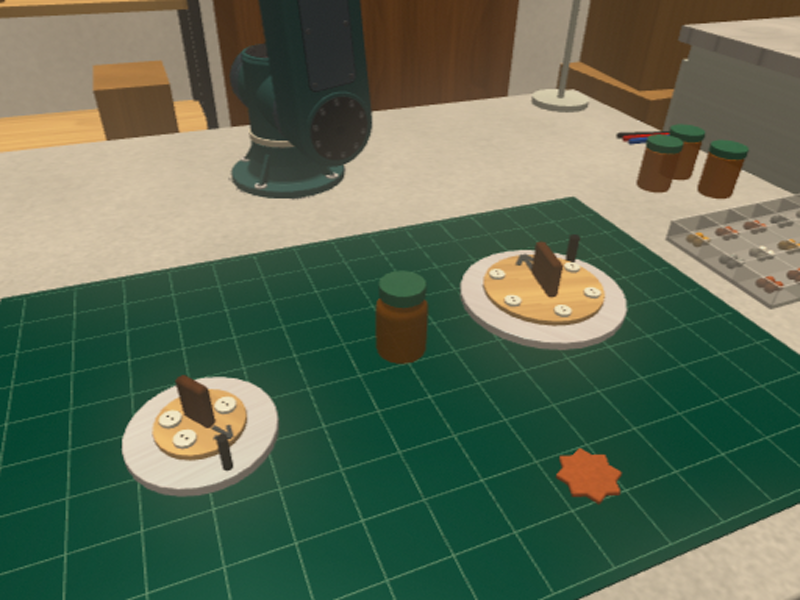

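The top view shows the large wheel centred at crop (293,309), with the arrow tip at (257,470). The pin's top is at (92,415) and its base near (122,412). The scene view shows a jar between the two turntables.

Run:
```python
from h import *
c=viewer.camera("top")
P=lambda u,v,z:ray(c,105+(u+.5)*115/600-.5,145+(v+.5)*115/600-.5,z)
hsv=cv2.cvtColor(c["pixels"],cv2.COLOR_BGR2HSV)[145:260,105:220]
m=((hsv[...,1]<60)|(hsv[...,0]<30))&(hsv[...,2]>130)
cn=max(cv2.findContours(m.astype(np.uint8),0,1)[0],key=cv2.contourArea)
(e,ax,_)=cv2.fitEllipse(cv2.convexHull(cn));ft=ray(c,e[0]+105,e[1]+145,.015);print("foot",ft,ax)
w=P(293,309,.025);a=P(257,470,.025);p=P(92,415,.055);top=(P(268,237,.075)+P(242,367,.075)+P(291,376,.075)+P(314,246,.075))/4
print("wheel",w,"arrow",a,"pin",p)
bar=P(256,370,.07)-P(280,240,.07)
o=(w+ft)/2
an=lambda v:np.degrees(np.arctan2(v[1],v[0]))
print(an(a-o),an(bar),an(p-o),np.linalg.norm((a-o)[:2]),np.linalg.norm((p-o)[:2]))
print("jar",ray(c,0,0,0),[ (d["rect"]) for d in []])
s=bot.state();R=cv2.Rodrigues(np.zeros(3))[0]
from scipy.spatial.transform import Rotation as Ro
R=Ro.from_euler("xyz",s["eef_rot"],degrees=True).as_matrix()
print("tool shift cm",R.T@(np.r_[o[:2],.23]-s["ee_pos"])*100,R.round(3))
```

```text
foot [0.52011662 0.21889104 0.015     ] (87.91645812988281, 89.14452362060547)
wheel [0.5204159  0.21776026 0.025     ] arrow [0.44426948 0.23129064 0.025     ] pin [0.46855235 0.30055288 0.055     ]
170.31859203335176 172.1297703470227 122.16639008020952 0.07709475377466675 0.09713724438957996
jar [1.04345044 0.66838896 0.        ] []
tool shift cm [ 56.08608947 -61.16957297   0.12598183] [[ 0.959  0.284  0.   ]
 [ 0.284 -0.959 -0.   ]
 [-0.     0.    -1.   ]]
```

Arrow at about 171° and pin at 122°, so the wheel needs about 48.7° clockwise. I'll travel over it, then turn the tool to yaw 171.

```bash
python3 -m pendant '[[[3.74,-4.08,0,0],[3.74,-4.08,0,0],[3.74,-4.08,0,0],[3.74,-4.08,0,0],[3.74,-4.08,0,0]]]' 1 60
python3 -m pendant '[[[3.74,-4.08,0,0],[3.74,-4.08,0,0],[3.74,-4.08,0,0],[3.74,-4.08,0,0],[3.74,-4.08,0,0]]]'
python3 -m pendant '[[[3.74,-4.08,0,0],[3.74,-4.08,0,0],[3.74,-4.08,0,0],[3.74,-4.08,0,0],[3.74,-4.08,0,0]]]'
python3 -m pendant '[[[0,0,0,-0.18],[0,0,0,-0.18],[0,0,0,-0.18],[0,0,0,-0.18],[0,0,0,-0.18]]]'
python3 -m pendant '[[[0,0,0,-0.18],[0,0,0,-0.18],[0,0,0,-0.18],[0,0,0,-0.18],[0,0,0,-0.18]]]'
python3 -m pendant '[[[0,0,0,-0.18],[0,0,0,-0.18],[0,0,0,-0.18],[0,0,0,-0.18],[0,0,0,-0.17]]]'
```

```text
t: 1.23
ee_pos: [0.278, -0.2771, 0.2316]
eef_rot: [179.9, -0.0, 16.5]
ft_force: [0.4, -0.4, -0.6]
opening: 0.0855
gripper_force: 0.0
t: 1.85
ee_pos: [0.3995, -0.0283, 0.2317]
eef_rot: [179.9, -0.1, 16.5]
ft_force: [1.0, -0.3, -0.0]
opening: 0.0855
gripper_force: 0.0
t: 2.48
ee_pos: [0.521, 0.2205, 0.2314]
eef_rot: [180.0, -0.0, 16.5]
ft_force: [0.8, 0.0, 0.7]
opening: 0.0854
gripper_force: 0.0
t: 3.1
ee_pos: [0.5203, 0.2187, 0.2313]
eef_rot: [180.0, 0.0, 68.4]
ft_force: [-0.2, 0.4, 0.0]
opening: 0.0852
gripper_force: 0.0
t: 3.72
ee_pos: [0.5203, 0.2187, 0.2313]
eef_rot: [-180.0, 0.0, 120.0]
ft_force: [-0.5, -0.6, -0.4]
opening: 0.0855
gripper_force: 0.0
t: 4.35
ee_pos: [0.5203, 0.2187, 0.2313]
eef_rot: [-180.0, 0.0, 170.9]
ft_force: [0.2, -0.0, 1.1]
opening: 0.0852
gripper_force: 0.0
```

```bash
python3 -m pendant '[[[0,0,4.7,0],[0,0,4.7,0],[0,0,4.7,0],[0,0,3,0],[0,0,1.8,0]]]' 1
python3 -m pendant '[[[0,0,0,0],[0,0,0,0],[0,0,0,0],[0,0,0,0],[0,0,0,0]]]' -1 60
python3 -m pendant '[[[0,0,0,0],[0,0,0,0],[0,0,0,0],[0,0,0,0],[0,0,0,0]]]'
```

```text
t: 4.97
ee_pos: [0.5194, 0.2183, 0.0403]
eef_rot: [-179.9, -0.1, 170.6]
ft_force: [0.0, -0.1, 0.1]
opening: 0.0852
gripper_force: 0.0
t: 5.6
ee_pos: [0.5212, 0.2191, 0.0438]
eef_rot: [179.9, 0.1, 170.6]
ft_force: [-0.7, 1.3, 4.4]
opening: 0.013
gripper_force: 60.0
t: 6.22
ee_pos: [0.5212, 0.2191, 0.0438]
eef_rot: [179.9, 0.1, 170.6]
ft_force: [-0.4, 0.7, 6.3]
opening: 0.013
gripper_force: 60.2
```

Gripped with low side force. Next I turn 48.7° (0.85 rad) clockwise.

```bash
python3 -m pendant '[[[0,0,0,0.09],[0,0,0,0.09],[0,0,0,0.09],[0,0,0,0.09],[0,0,0,0.09]]]'
python3 -m pendant '[[[0,0,0,0.09],[0,0,0,0.09],[0,0,0,0.09],[0,0,0,0.09],[0,0,0,0.04]]]'
python3 -m pendant '[[[0,0,0,0],[0,0,0,0],[0,0,0,0],[0,0,0,0],[0,0,0,0]]]'
python3 - <<'E'
from h import *
c=viewer.camera("top");p=c["pixels"]
cv2.imwrite("pics/topc2.png",cv2.resize(p[145:260,105:220],(600,600),interpolation=cv2.INTER_CUBIC))
E
```

```text
t: 6.85
ee_pos: [0.5213, 0.2194, 0.0438]
eef_rot: [179.8, 0.1, 144.7]
ft_force: [-0.5, 2.3, 4.8]
opening: 0.0129
gripper_force: 60.1
t: 7.48
ee_pos: [0.5215, 0.2196, 0.0438]
eef_rot: [179.8, 0.0, 121.9]
ft_force: [0.3, 2.2, 4.5]
opening: 0.0132
gripper_force: 60.0
t: 8.1
ee_pos: [0.5215, 0.2196, 0.0438]
eef_rot: [179.8, 0.0, 122.0]
ft_force: [0.8, 2.8, 5.3]
opening: 0.0131
gripper_force: 60.3
```

View pics/topc2.png

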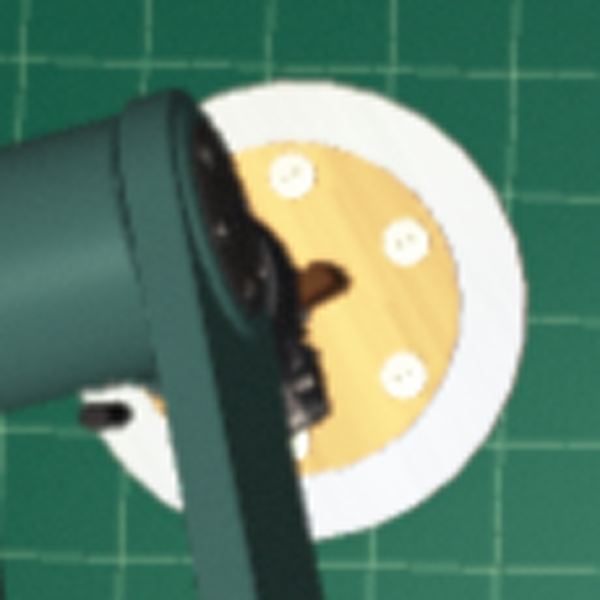

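The arm covers the arrow tip, but the handle at (325,282) has turned with the wheel and lines up with the pin at (105,413). I'll release and lift.

```bash
python3 -m pendant '[[[0,0,0,0],[0,0,0,0],[0,0,0,0],[0,0,0,0],[0,0,0,0]]]' 1
python3 -m pendant '[[[0,0,-2,0],[0,0,-4,0],[0,0,-5,0],[0,0,-5,0],[0,0,-3,0]]]'
python3 -m pendant '[[[0,-5,0,0],[0,-5,0,0],[0,-5,0,0],[0,-3,0,0],[0,0,0,0]]]'
python3 - <<'E'
from h import *
c=viewer.camera("top");p=c["pixels"]
cv2.imwrite("pics/topc3.png",cv2.resize(p[145:260,105:220],(600,600),interpolation=cv2.INTER_CUBIC))
c=viewer.camera("scene");cv2.imwrite("pics/s3.png",c["pixels"])
E
```

```text
t: 8.78
ee_pos: [0.5203, 0.2186, 0.0422]
eef_rot: [-180.0, 0.0, 121.9]
ft_force: [-0.4, -0.3, -0.1]
opening: 0.0856
gripper_force: 0.0
t: 9.4
ee_pos: [0.5211, 0.2189, 0.2359]
eef_rot: [179.7, 0.1, 121.9]
ft_force: [0.7, -1.2, -0.0]
opening: 0.0852
gripper_force: 0.0
t: 10.02
ee_pos: [0.3666, 0.123, 0.2329]
eef_rot: [179.9, 0.1, 121.9]
ft_force: [0.7, -0.5, -0.4]
opening: 0.0855
gripper_force: 0.0
```

View pics/topc3.png

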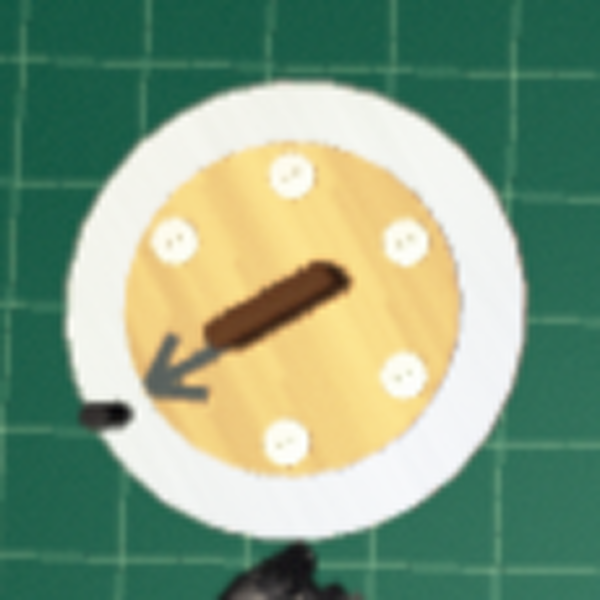

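View pics/s3.png

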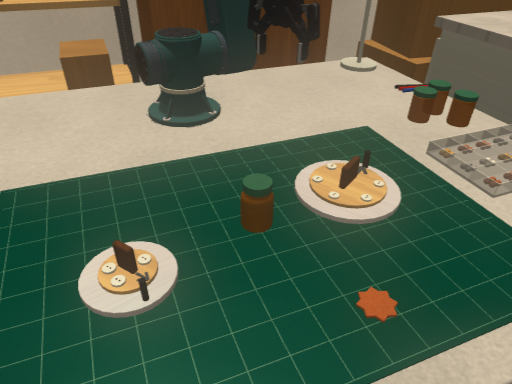

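The arrow tip at (146,392) points at the pin's base at (122,412) to within about 2°. The gripper is clear and the smaller turntable is unmoved.

```bash
python3 -c "
from h import *
print(job_done())"
```

```text
the job is handed in; nothing more can be done
None
```

The larger wheel's arrow now points at its pin to within about 2°, measured from the last top picture; the gripper has let go and moved clear, the smaller turntable was left alone, and the job is handed in at about 10 s (no verdict came back).

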